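# Set the cup size on the coffee machine and start it

## Task

Make a larger coffee: with a fingertip, flick the rim of the cup-size thumbwheel on top of the coffee machine, click by click, until its white line stands at the fifth of the seven bars (counted from the shortest), and leave it clicked in there. Then press the round brew button in front of it fully down and let it come up again. Grasp and lift nothing: leave the cup on the drip tray, the capsule on top of the machine, the sugar jar and the mug where they stand.

Things in the scene. Friction and masses are not known exactly. Their poses are not given: they have to be found in the camera images.
- coffee_machine: dark capsule coffee machine, 300 long (x) by 130 wide (y), fixed to the worktop; origin under its centre, on the worktop. Its x runs from the front (handle, spout, cup) to the back (water tank), y to its left, z up. Its flat top deck is 225 above the worktop, from x = -130 to 85 mm, 120 wide; the tank lid behind is lower (212)
- wheel_top (a point): fixed point on the machine: the topmost point of the thumbwheel's rim, 236 above the worktop and 11 above the deck, at x = -15, y = 0 mm in the machine frame; axes as the machine's. The wheel is dark and knurled, 28 in radius, 13 wide, its axle along y 28 below this point: only the top of the rim stands out of its slot. The steel bezel round it is 3 high, so the wheel stands 8 proud of it
- cup_wheel (a joint): thumbwheel angle, rad: 0 at setting 1, 0.262 (15 degrees) more per setting, 1.571 at 7; stops just beyond 1 and 7. Grows as the rim's top moves along the machine's +x (to its back), 7.3 mm per click. Starts anywhere from 0 to 0.62, perhaps left between clicks. Once touched, a sprung ball pulls it into the nearest setting; 1 N along the rim clicks it over; a fingertip pressing 3 N or more drags it
- fifth_bar (a point): fixed point on the deck: middle of the fifth of seven white bars printed left (+y) of the wheel, 5, 8, .. 23 long, shortest in front; here 17 long. They stand level (same x) with the seven places of the white index line across the wheel's rim, which points 45 degrees to the front of straight up at setting 1, straight up at 4, 15 degrees to the back at 5, 45 degrees to the back at 7
- button_face (a point): fixed point on the machine: centre of the brew button's top face when it is up, 234 above the worktop, 9 above the deck, at x = -95, y = 0 mm in the machine frame (80 in front of wheel_top). A round aluminium push button, 26 across, in a steel collar 3 high and 35 across
- brew_button (a joint): how far the brew button is down, in m: 0 up, 0.005 fully down; a spring brings it back, fully down takes about 4 N
- espresso_cup: white cup, 62 across and 56 high, loose, standing on the drip tray under the spout; origin under its centre
- capsule: aluminium coffee capsule, 37 across its flange and 29 high, loose, standing flange down on the deck behind the wheel; origin under its centre
- sugar_jar: jar with a steel cap, 84 across and 120 high, loose, on the worktop to the left of the machine; origin under its centre
- mug: blue mug, 80 across and 92 high with a handle, loose, on the worktop to the right of the machine; origin under its centre

How it is judged:
By the outcome, as a careful person would: the job done as asked, in the order asked, and still so for the second after the job is handed in, with the robot touching nothing.
It also fails if it takes over 53 s, if anything falls off the work surface, if the arm or the gripper's body presses on something with over 40 N, if the wrist force passes 120 N, or if a joint passes its speed limit or range.

## Robot

A 6-joint arm with a two-finger parallel gripper is mounted at the origin on the work surface. World frame = base frame: x ahead of the robot, y to its left, z up, the work surface at z = 0. Lengths are in mm, angles in rad, forces in N, time in s.
With the tool pointing down it reaches from about 300 to 825 mm from the base axis. Payload 5.4 kg.
Tool frame: the origin (TCP) lies on the centre line of the jaws, within the pads' length; the fingertips stand robot.finger_overhang ahead of it and the grasp point (between the pads) lies 5 mm behind it (robot.finger_overhang is the distance from the TCP to the fingertips, in mm); z points along the fingers, y is the line along which they close (so a half turn about z gives the same grasp; the last joint's range is limited). The gripper opens to 92 mm and grips with 3 to 60 N. Pads are 20 mm wide; open, the fingers measure 128 mm over their backs; the gripper's body (75 mm by 189 mm) begins 69 mm behind the grasp point.
Start: joints at [0.896, 0.158, 1.597, -0, 1.386, -0.21], TCP at [257.747, 513.977, 228.601] pointing down, gripper open.
Joint ranges: [-2.91, 2.91], [-0.94, 2.29], [0.18, 2.7], [-1.29, 4.43], [0.17, 2.64], [-3, 3]. Speed limits (rad/s): [2.57, 2.57, 3.14, 3.14, 3.14, 3.14].

## Interface

Orientations are given as a unit quaternion [x, y, z, w].
In Python, from cell import robot gives the robot as it stands. The module is installed in compiled form; this text tells all that it offers.
- The arm moves only by the tool carry_out, never from a script. Its argument "commands" is a list of rows, each an object with "xyz": the shift along the tool's x, y, z scaled (see below), a list of three; "dr": the turn, a rotation vector about the tool's x, y, z scaled (see below), a list of three; "fingers": the closure, from -1 (fully open) to 1 (shut). In form: [{"xyz": [dx, dy, dz], "dr": [rx, ry, rz], "fingers": fingers}, ...]. A call has exactly 10 rows; each row shifts and turns the commanded pose from where the row before left it, along the tool's axes as they then stand; what a row does not reach is not made up. The controller multiplies each number of a shift by 0.03 m and each number of a turn by 90 degrees. A row lasts 1/8 s, in which the tool goes at most 62.5 mm and 10.7 degrees, less where a joint would pass 70% of its speed; a pose out of reach is approached as far as the arm can. A call with a number of a shift or a turn outside -1 to 1 is refused whole. A call with a gripper value outside its range is refused whole. The fingers move at their own pace and stop on an object; the grip force is fixed at half the most. Time passes only in rows, so rows that do not move let the fingers close, or fill a call up. It gives the time, the measured TCP pose, the force, the opening and the grip force at its end, in the units of the state.
- robot.get_obs(): the state, without advancing time (a new reading comes with each control period).
- robot.grab_frame(name): name is "scene" or "top"; returns the picture (480x640x3 uint8, blue, green, red); there is no depth.
- robot.calibration(name): a dict with "intrinsics" (3x3 intrinsics, pixels), "dist_coeffs" ([k1, k2, p1, p2, k3] as OpenCV has them; the pictures are not rectified), "T" (4x4, takes a point from camera to world coordinates). Camera axes: x right, y down, z forward; pixel columns grow to the right and rows downward; lengths in mm; the calibration is good to about 2 mm. A picture is of the moment at which its call begins. calibration takes no time and is no camera call.
- robot.job_done(): hands the job in; it is judged then, once.
The state is a dict: "time": time; "joint_positions": joint angles; "dq": joint speeds; "joint_torque": joint torques, N m; "eef_pos": TCP position; "eef_rot": TCP orientation; "wrist_force": force on the tool from outside, world axes, zero at the start; "wrist_torque": the same for the moment, N m; "width": finger opening in mm; "gripper_force": force on a finger pad.
Only numpy, scipy, OpenCV 4.12 (cv2) and the standard library are available. Lean on these libraries where they do the work, as an engineer would, in place of code of your own. Each camera call takes 0.05 s, during which the arm holds its last target. There are 200 camera calls.

## Working session

There is one attempt and no reset: what is moved stays moved. The work goes in short steps, Python scripts to look and compute and a tool call to move; the robot and the scene stay as the last step left them, time stands still between calls to the robot, and variables do not carry over. Pictures are saved under pics/ and viewed, at most 10 in all, crops included, and the job is handed in when it is done.

Besides the shell and the picture viewer there is one more tool, called after "Call:" as name(argument=value, ...), one argument or row to a line, values as JSON. carry_out: Moves the arm, as the interface text tells. Its arguments: {"type":"object","properties":{"commands":{"type":"array"}},"required":["commands"]}

```bash
mkdir -p pics; python3 - <<'E'
from cell import robot
import cv2,numpy as np
o=robot.get_obs()
print({k:np.round(v,3).tolist() for k,v in o.items()}, robot.finger_overhang)
for n in("scene","top"):
    cv2.imwrite(f"pics/{n}0.png",robot.grab_frame(n)); c=robot.calibration(n); print(n,np.round(c["T"],3).tolist(),c["intrinsics"],c["dist_coeffs"])
E
```

```text
{'time': 0.0, 'joint_positions': [0.896, 0.159, 1.598, 0.0, 1.386, -0.21], 'dq': [0.002, -0.0, -0.0, 0.002, -0.003, -0.0], 'joint_torque': [-0.0, -38.555, -32.212, 0.07, 0.038, -0.0], 'eef_pos': [257.353, 513.532, 227.61], 'eef_rot': [0.23, 0.973, -0.001, -0.0], 'wrist_force': [-0.707, 0.489, -0.784], 'wrist_torque': [0.016, -0.003, 0.016], 'gripper_force': 0.0, 'width': 92.141} 14.0
scene [[0.848, 0.338, -0.407, 1131.417], [0.529, -0.565, 0.634, -643.989], [-0.016, -0.753, -0.658, 910.862], [0.0, 0.0, 0.0, 1.0]] [[532.44508618   0.         309.76944897]
 [  0.         532.44508618 249.53248347]
 [  0.           0.           1.        ]] [-0.06739862  0.          0.          0.          0.        ]
top [[0.016, -0.991, 0.133, 534.761], [-1.0, -0.014, 0.015, 51.287], [-0.012, -0.134, -0.991, 988.324], [0.0, 0.0, 0.0, 1.0]] [[478.9388238    0.         318.74066765]
 [  0.         478.9388238  241.39653089]
 [  0.           0.           1.        ]] [-0.01944927  0.          0.          0.          0.        ]
```

View pics/top0.png

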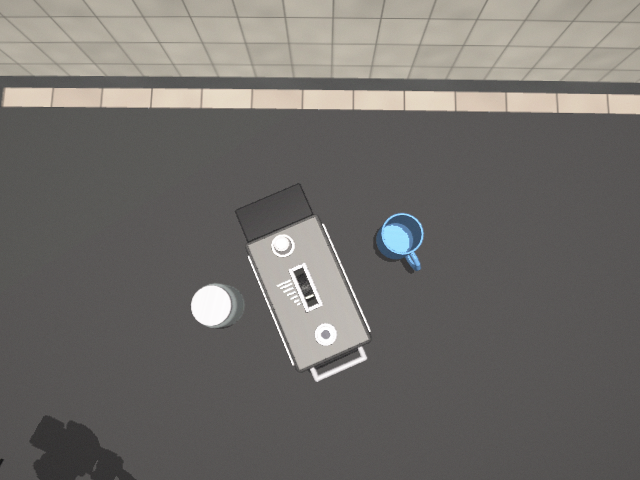

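View pics/scene0.png

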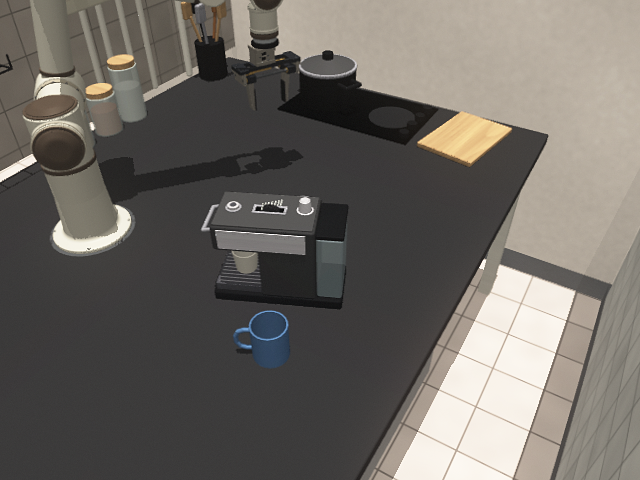

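The top view shows the machine with its handle towards the robot: button about (325,334), wheel about (305,288), capsule (283,245), jar (213,306), mug (401,237). I'll enlarge both views.

```bash
python3 - <<'E'
import cv2
a=cv2.imread("pics/top0.png")[225:375,230:380]
cv2.imwrite("pics/topc.png",cv2.resize(a,(600,600),interpolation=cv2.INTER_CUBIC))
a=cv2.imread("pics/scene0.png")[180:240,200:330]
cv2.imwrite("pics/scenec.png",cv2.resize(a,(780,360),interpolation=cv2.INTER_CUBIC))
E
```

```text
(no output)
```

View pics/topc.png

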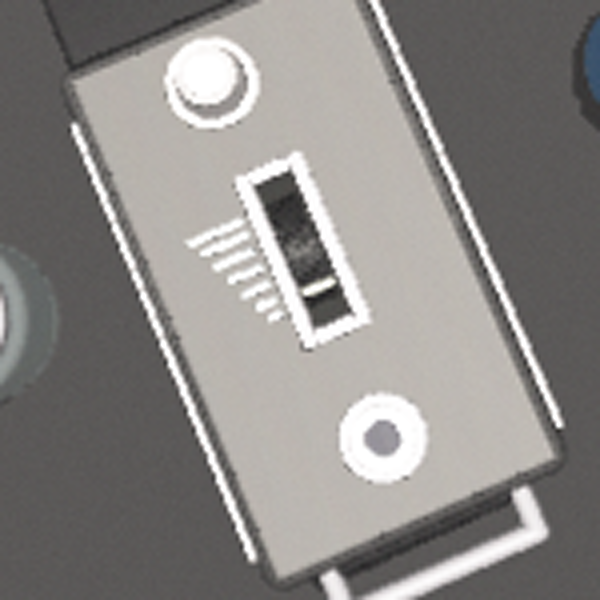

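View pics/scenec.png

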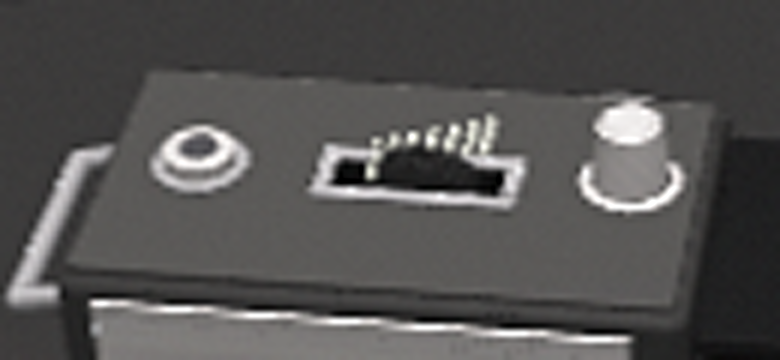

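The crop shows the button collar centred at (383,438), the bezel corners at (237,180), (298,152), (370,320) and (312,347), the index line at (318,290) near the second bar, and bars from (277,319) to (215,232). Next I'll compute the pose and wheel angle.

```bash
cat > h.py <<'E'
from cell import robot
import cv2,numpy as np
from scipy.spatial.transform import Rotation as R
def proj(n,P):
    c=robot.calibration(n);T=np.linalg.inv(c["T"])
    return cv2.projectPoints(np.float64(P).reshape(-1,1,3),cv2.Rodrigues(T[:3,:3])[0],T[:3,3],c["intrinsics"],np.array(c["dist_coeffs"]))[0][:,0]
def ray(n,u,z):
    c=robot.calibration(n);T=c["T"]
    p=cv2.undistortPoints(np.float64([[u]]),c["intrinsics"],np.array(c["dist_coeffs"]))[0,0]
    d=T[:3,:3]@[*p,1];return T[:3,3]+d*(z-T[2,3])/d[2]
top=lambda c:(np.array(c)+.5)/4-.5+[230,225]
sce=lambda c:(np.array(c)+.5)/6-.5+[200,180]
E
python3 - <<'E'
from h import *
from scipy.optimize import least_squares
B=ray("top",top((383,438)),228);W=np.mean([ray("top",top(p),228) for p in((237,180),(298,152),(370,320),(312,347))],0)
print("B,W",B.round(1),W.round(1),np.linalg.norm(W-B))
Bs=ray("scene",sce((200,160)),228);Ws=np.mean([ray("scene",sce(p),228) for p in((328,146),(525,156),(518,209),(310,193))],0)
print("scene B,W",Bs.round(1),Ws.round(1),np.linalg.norm(Ws-Bs))
d=W-B;yaw=np.arctan2(d[1],d[0]);ds=Ws-Bs;print("yaw",yaw,np.arctan2(ds[1],ds[0]))
# side edge of the deck (right)
for n,f,p,q in(("top",top,(72,78),(280,585)),("scene",sce,(62,270),(690,308))):
    a=ray(n,f(p),225);b=ray(n,f(q),225);print("edge",n,a.round(),b.round(),np.linalg.norm(a-b),np.arctan2(*(a-b)[1::-1]))
M=np.array([np.cos(yaw),np.sin(yaw),0]);
# capsule
C=ray("top",top((212,83)),226);print("caps",C.round(), (C-W)@M)
for n,f,p in(("top",top,(318,290)),("scene",sce,(374,165))):
    w=(W if n=="top" else Ws)
    for th in np.arange(-45,1,7.5):
        t=np.radians(th);P=w+28*np.sin(t)*M;P[2]=208+28*np.cos(t)
        print(n,th,(proj(n,P)[0]-f(p)).round(2))
E
```

```text
B,W [491.   49.7 228. ] [564.  82. 228.] 79.79999083535976
scene B,W [490.5  49.2 228. ] [564.4  82.  228. ] 80.87727855109249
yaw 0.4162615952223205 0.4172951304517347
edge top [631. 177. 225.] [434.  89. 225.] 216.17398302551982 0.4192013200654427
edge scene [486. -23. 225.] [684.  71. 225.] 219.524264164616 -2.6997663661928297
caps [630. 120. 226.] 75.87790864204612
top -45.0 [1.37 1.41]
top -37.5 [ 0.64 -0.23]
top -30.0 [-0.15 -2.06]
top -22.5 [-0.99 -4.02]
top -15.0 [-1.88 -6.09]
top -7.5 [-2.78 -8.22]
top 0.0 [ -3.69 -10.39]
scene -45.0 [-1.38  1.21]
scene -37.5 [-0.21  0.39]
scene -30.0 [ 1.11 -0.27]
scene -22.5 [ 2.56 -0.77]
scene -15.0 [ 4.11 -1.1 ]
scene -7.5 [ 5.74 -1.25]
scene 0.0 [ 7.41 -1.23]
```

Call:
carry_out(
  commands=[
    {"xyz": [0, 0, -0.7], "dr": [0, 0, 0.11], "fingers": 1},
    {"xyz": [0, 0, -0.7], "dr": [0, 0, 0.11], "fingers": 1},
    {"xyz": [0, 0, -0.7], "dr": [0, 0, 0.11], "fingers": 1},
    {"xyz": [0, 0, -0.7], "dr": [0, 0, 0.11], "fingers": 1},
    {"xyz": [-1, 0.18, 0], "dr": [0, 0, 0], "fingers": 1},
    {"xyz": [-1, 0.18, 0], "dr": [0, 0, 0], "fingers": 1},
    {"xyz": [-1, 0.18, 0], "dr": [0, 0, 0], "fingers": 1},
    {"xyz": [-1, 0.18, 0], "dr": [0, 0, 0], "fingers": 1},
    {"xyz": [-1, 0.18, 0], "dr": [0, 0, 0], "fingers": 1},
    {"xyz": [-1, 0.18, 0], "dr": [0, 0, 0], "fingers": 1},
  ],
)

```text
time: 1.35
eef_pos: [360.2, 361.3, 312.1]
eef_rot: [0.546, 0.838, -0.0, -0.0]
wrist_force: [0.4, -0.1, -0.3]
width: 0.6
gripper_force: 0.0
```

Call:
carry_out(
  commands=[
    {"xyz": [-1, 0.18, 0], "dr": [0, 0, 0], "fingers": 1},
    {"xyz": [-1, 0.18, 0], "dr": [0, 0, 0], "fingers": 1},
    {"xyz": [-1, 0.18, 0], "dr": [0, 0, 0], "fingers": 1},
    {"xyz": [-1, 0.18, 0], "dr": [0, 0, 0], "fingers": 1},
    {"xyz": [-1, 0.18, 0], "dr": [0, 0, 0], "fingers": 1},
    {"xyz": [-1, 0.18, 0], "dr": [0, 0, 0], "fingers": 1},
    {"xyz": [-1, 0.18, 0], "dr": [0, 0, 0], "fingers": 1},
    {"xyz": [-1, 0.18, 0], "dr": [0, 0, 0], "fingers": 1},
    {"xyz": [-1, 0.18, 0], "dr": [0, 0, 0], "fingers": 1},
    {"xyz": [0, 0, 0], "dr": [0, 0, 0], "fingers": 1},
  ],
)

```text
time: 2.6
eef_pos: [513.6, 133.5, 311.9]
eef_rot: [0.547, 0.837, -0.0, -0.001]
wrist_force: [0.1, 0.2, 0.2]
width: 0.5
gripper_force: 0.0
```

```bash
cat > st.py <<'E'
from h import *
o=robot.get_obs();r=R.from_quat(o["eef_rot"]);m=r.as_matrix()
mx=np.array([np.cos(.417),np.sin(.417),0]);my=np.array([-mx[1],mx[0],0])
W=np.array([564.2,82,236]);d=o["eef_pos"]-W
print("t",o["time"],"tcp",np.round(o["eef_pos"],1),"tip rel W (mx,my,z)",np.round([d@mx,d@my,d[2]-14],1),"F",np.round(o["wrist_force"],1),"w",round(o["width"],1),"q",np.round(o["joint_positions"],2))
print("tool y ang err deg",np.degrees(np.arctan2(m[1,1],m[0,1])-.417).round(2),"z",m[:,2].round(3))
E
python3 st.py
```

```text
t 2.6 tcp [513.6 133.5 311.9] tip rel W (mx,my,z) [-25.4  67.6  61.9] F [0.1 0.2 0.2] w 0.5 q [ 0.03  0.    1.6  -0.    1.54 -0.39]
tool y ang err deg -0.28 z [-0.001 -0.    -1.   ]
```

Call:
carry_out(
  commands=[
    {"xyz": [-0.75, 0.15, 0], "dr": [0, 0, 0.003], "fingers": 1},
    {"xyz": [-0.75, 0.15, 0], "dr": [0, 0, 0], "fingers": 1},
    {"xyz": [-0.75, 0.15, 0], "dr": [0, 0, 0], "fingers": 1},
    {"xyz": [0, 0, 0.5], "dr": [0, 0, 0], "fingers": 1},
    {"xyz": [0, 0, 0.5], "dr": [0, 0, 0], "fingers": 1},
    {"xyz": [0, 0, 0.5], "dr": [0, 0, 0], "fingers": 1},
    {"xyz": [0, 0, 0.35], "dr": [0, 0, 0], "fingers": 1},
    {"xyz": [0, 0, 0], "dr": [0, 0, 0], "fingers": 1},
    {"xyz": [0, 0, 0], "dr": [0, 0, 0], "fingers": 1},
    {"xyz": [0, 0, 0], "dr": [0, 0, 0], "fingers": 1},
  ],
)

```text
time: 3.85
eef_pos: [553.0, 78.4, 257.9]
eef_rot: [0.548, 0.836, 0.0, 0.001]
wrist_force: [-0.2, -0.2, 0.7]
width: 0.7
gripper_force: 0.0
```

```bash
python3 st.py; python3 - <<'E'
from h import *
a=robot.grab_frame("scene")[150:240,200:330]
cv2.imwrite("pics/s1.png",cv2.resize(a,(780,540),interpolation=cv2.INTER_CUBIC))
E
```

```text
t 3.85 tcp [553.   78.4 257.9] tip rel W (mx,my,z) [-11.7   1.2   7.9] F [-0.2 -0.2  0.7] w 0.7 q [-0.08  0.1   1.61 -0.    1.44 -0.49]
tool y ang err deg -0.39 z [ 0.001 -0.    -1.   ]
```

View pics/s1.png

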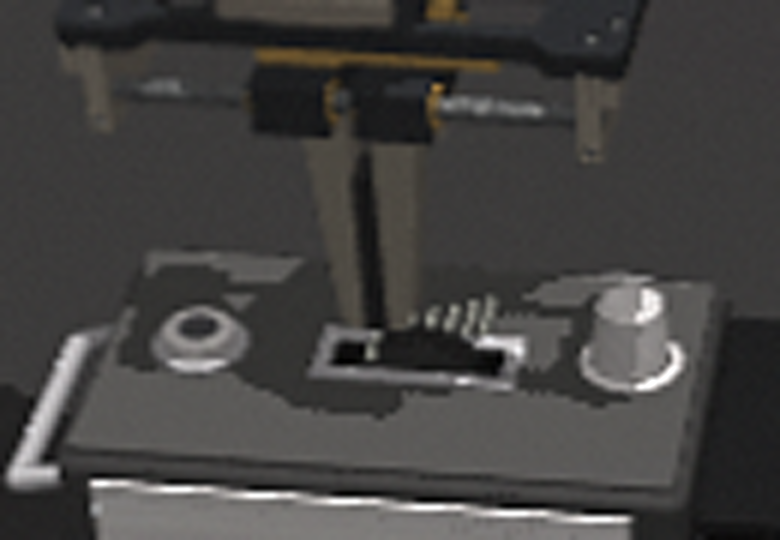

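The crop shows the closed fingertip spanning only about ±11 mm (columns 345–415), short of the wheel's top at about 432, with the line unchanged at 372. I'll shift back and touch down gently.

Call:
carry_out(
  commands=[
    {"xyz": [-0.04, 0.22, 0], "dr": [0, 0, 0.004], "fingers": 1},
    {"xyz": [0, 0, 0.1], "dr": [0, 0, 0], "fingers": 1},
    {"xyz": [0, 0, 0.1], "dr": [0, 0, 0], "fingers": 1},
    {"xyz": [0, 0, 0.05], "dr": [0, 0, 0], "fingers": 1},
    {"xyz": [0, 0, 0.02], "dr": [0, 0, 0], "fingers": 1},
    {"xyz": [0, 0, 0], "dr": [0, 0, 0], "fingers": 1},
    {"xyz": [0, 0, 0], "dr": [0, 0, 0], "fingers": 1},
    {"xyz": [0, 0, 0], "dr": [0, 0, 0], "fingers": 1},
    {"xyz": [0, 0, 0], "dr": [0, 0, 0], "fingers": 1},
    {"xyz": [0, 0, 0], "dr": [0, 0, 0], "fingers": 1},
  ],
)

```text
time: 5.15
eef_pos: [559.7, 80.1, 250.3]
eef_rot: [0.551, 0.835, 0.001, 0.001]
wrist_force: [-0.5, 1.7, 4.1]
width: 0.4
gripper_force: 2.5
```

```bash
python3 st.py
```

```text
t 5.15 tcp [559.7  80.1 250.3] tip rel W (mx,my,z) [-4.9  0.1  0.3] F [-0.5  1.7  4.1] w 0.4 q [-0.07  0.12  1.6   0.    1.42 -0.48]
tool y ang err deg -0.74 z [ 0.002  0.    -1.   ]
```

Call:
carry_out(
  commands=[
    {"xyz": [0, 0, 0.02], "dr": [0, 0, 0], "fingers": 1},
    {"xyz": [0, 0.06, 0], "dr": [0, 0, 0], "fingers": 1},
    {"xyz": [0, 0.06, 0], "dr": [0, 0, 0], "fingers": 1},
    {"xyz": [0, 0.06, 0], "dr": [0, 0, 0], "fingers": 1},
    {"xyz": [0, 0.06, 0], "dr": [0, 0, 0], "fingers": 1},
    {"xyz": [0, 0.06, 0], "dr": [0, 0, 0], "fingers": 1},
    {"xyz": [0, 0, 0], "dr": [0, 0, 0], "fingers": 1},
    {"xyz": [0, 0, -0.3], "dr": [0, 0, 0], "fingers": 1},
    {"xyz": [0, -0.5, -0.5], "dr": [0, 0, 0], "fingers": 1},
    {"xyz": [0, 0, 0], "dr": [0, 0, 0], "fingers": 1},
  ],
)

```text
time: 6.4
eef_pos: [554.0, 77.3, 273.7]
eef_rot: [0.551, 0.834, 0.001, 0.001]
wrist_force: [-0.4, -0.4, -0.9]
width: 0.4
gripper_force: 0.0
```

```bash
python3 st.py; python3 - <<'E'
from h import *
a=robot.grab_frame("scene")[165:240,200:330]
cv2.imwrite("pics/s2.png",cv2.resize(a,(780,450),interpolation=cv2.INTER_CUBIC))
E
```

```text
t 6.4 tcp [554.   77.3 273.7] tip rel W (mx,my,z) [-11.2  -0.2  23.7] F [-0.4 -0.4 -0.9] w 0.4 q [-0.08  0.09  1.58 -0.    1.47 -0.48]
tool y ang err deg -0.78 z [ 0.002 -0.    -1.   ]
```

View pics/s2.png

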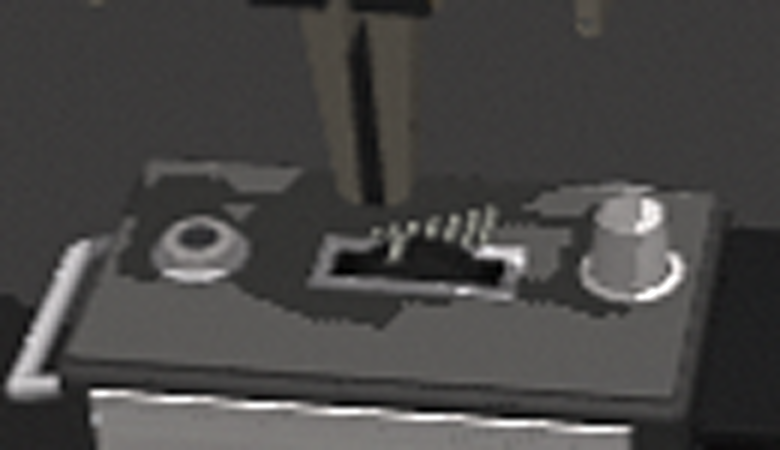

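The line is now at (400,243), which the model puts at -15°, i.e. setting 3. It followed the drag as expected, so two more one-click strokes.

Call:
carry_out(
  commands=[
    {"xyz": [0, 0.2, 0.4], "dr": [0, 0, 0], "fingers": 1},
    {"xyz": [0, 0, 0.3], "dr": [0, 0, 0], "fingers": 1},
    {"xyz": [0, 0, 0.1], "dr": [0, 0, 0], "fingers": 1},
    {"xyz": [0, 0, 0], "dr": [0, 0, 0], "fingers": 1},
    {"xyz": [0, 0.07, 0], "dr": [0, 0, 0], "fingers": 1},
    {"xyz": [0, 0.07, 0], "dr": [0, 0, 0], "fingers": 1},
    {"xyz": [0, 0.07, 0], "dr": [0, 0, 0], "fingers": 1},
    {"xyz": [0, 0.07, 0], "dr": [0, 0, 0], "fingers": 1},
    {"xyz": [0, 0, 0], "dr": [0, 0, 0], "fingers": 1},
    {"xyz": [0, 0, -0.3], "dr": [0, 0, 0], "fingers": 1},
  ],
)

```text
time: 7.7
eef_pos: [566.5, 83.4, 256.4]
eef_rot: [0.551, 0.835, -0.0, -0.001]
wrist_force: [-0.0, -0.4, -0.0]
width: 0.7
gripper_force: 0.0
```

Call:
carry_out(
  commands=[
    {"xyz": [0, -0.68, -0.5], "dr": [0, 0, 0], "fingers": 1},
    {"xyz": [0, -0.3, 0], "dr": [0, 0, 0], "fingers": 1},
    {"xyz": [0, 0, 0], "dr": [0, 0, 0], "fingers": 1},
    {"xyz": [0, 0, 0], "dr": [0, 0, 0], "fingers": 1},
    {"xyz": [0, 0, 0], "dr": [0, 0, 0], "fingers": 1},
    {"xyz": [0, 0, 0], "dr": [0, 0, 0], "fingers": 1},
    {"xyz": [0, 0, 0], "dr": [0, 0, 0], "fingers": 1},
    {"xyz": [0, 0, 0], "dr": [0, 0, 0], "fingers": 1},
    {"xyz": [0, 0, 0], "dr": [0, 0, 0], "fingers": 1},
    {"xyz": [0, 0, 0], "dr": [0, 0, 0], "fingers": 1},
  ],
)

```text
time: 8.95
eef_pos: [539.9, 71.6, 272.4]
eef_rot: [0.551, 0.835, 0.0, 0.0]
wrist_force: [0.6, 0.1, 0.5]
width: -0.0
gripper_force: 0.0
```

```bash
python3 st.py; python3 - <<'E'
from h import *
a=robot.grab_frame("scene")[165:240,200:330]
cv2.imwrite("pics/s3.png",cv2.resize(a,(780,450),interpolation=cv2.INTER_CUBIC))
mx=np.array([np.cos(.417),np.sin(.417),0])
for th in(-15,-7.5,0,7.5,15,30):
    t=np.radians(th);P=np.array([564.3,82,208])+28*np.sin(t)*mx;P[2]+=28*np.cos(t)
    print(th,((proj("scene",P)[0]-[200,165]+.5)*6-.5).round(1))
E
```

```text
t 8.95 tcp [539.9  71.6 272.4] tip rel W (mx,my,z) [-26.4   0.4  22.4] F [0.6 0.1 0.5] w -0.0 q [-0.09  0.05  1.63  0.    1.46 -0.49]
tool y ang err deg -0.76 z [ 0.  0. -1.]
-15 [398.4 248.3]
-7.5 [408.1 247.4]
0 [418.2 247.6]
7.5 [428.3 248.8]
15 [438.3 251.2]
30 [457.4 258.8]
```

View pics/s3.png

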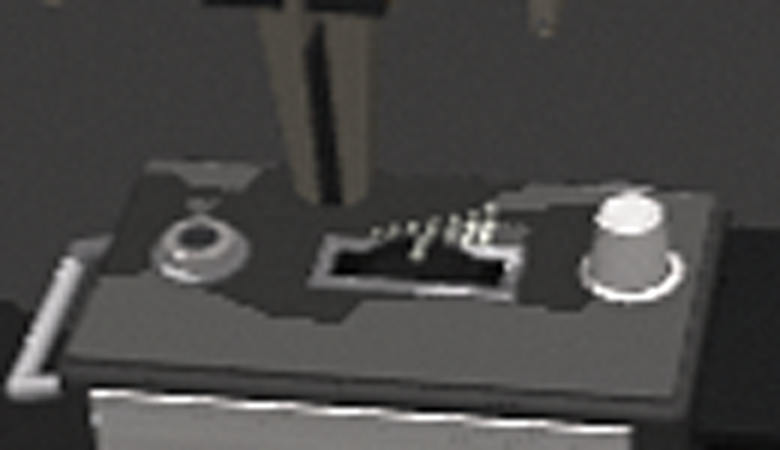

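The line is at (421,245), i.e. 0°, setting 4. One more stroke.

Call:
carry_out(
  commands=[
    {"xyz": [0, 0.7, 0.4], "dr": [0, 0, 0], "fingers": 1},
    {"xyz": [0, 0, 0.3], "dr": [0, 0, 0], "fingers": 1},
    {"xyz": [0, 0, 0.1], "dr": [0, 0, 0], "fingers": 1},
    {"xyz": [0, 0, 0], "dr": [0, 0, 0], "fingers": 1},
    {"xyz": [0, 0.07, 0], "dr": [0, 0, 0], "fingers": 1},
    {"xyz": [0, 0.07, 0], "dr": [0, 0, 0], "fingers": 1},
    {"xyz": [0, 0.07, 0], "dr": [0, 0, 0], "fingers": 1},
    {"xyz": [0, 0.07, 0], "dr": [0, 0, 0], "fingers": 1},
    {"xyz": [0, 0, 0], "dr": [0, 0, 0], "fingers": 1},
    {"xyz": [0, 0, -0.3], "dr": [0, 0, 0], "fingers": 1},
  ],
)

```text
time: 10.25
eef_pos: [566.1, 83.0, 257.3]
eef_rot: [0.551, 0.835, -0.0, -0.001]
wrist_force: [-0.4, -0.9, -0.2]
width: 0.6
gripper_force: 0.0
```

Call:
carry_out(
  commands=[
    {"xyz": [0, -0.68, -0.5], "dr": [0, 0, 0], "fingers": 1},
    {"xyz": [0, -0.6, 0], "dr": [0, 0, 0], "fingers": 1},
    {"xyz": [0, -0.6, 0], "dr": [0, 0, 0], "fingers": 1},
    {"xyz": [0, -0.6, 0], "dr": [0, 0, 0], "fingers": 1},
    {"xyz": [0, 0, 0], "dr": [0, 0, 0], "fingers": 1},
    {"xyz": [0, 0, 0], "dr": [0, 0, 0], "fingers": 1},
    {"xyz": [0, 0, 0], "dr": [0, 0, 0], "fingers": 1},
    {"xyz": [0, 0, 0], "dr": [0, 0, 0], "fingers": 1},
    {"xyz": [0, 0, 0], "dr": [0, 0, 0], "fingers": 1},
    {"xyz": [0, 0, 0], "dr": [0, 0, 0], "fingers": 1},
  ],
)

```text
time: 11.5
eef_pos: [498.5, 54.0, 272.4]
eef_rot: [0.551, 0.835, -0.0, -0.0]
wrist_force: [0.7, 0.0, -0.8]
width: 0.1
gripper_force: 0.0
```

```bash
python3 st.py; python3 - <<'E'
from h import *
a=robot.grab_frame("scene")[165:240,200:330]
cv2.imwrite("pics/s4.png",cv2.resize(a,(780,450),interpolation=cv2.INTER_CUBIC))
E
```

```text
t 11.5 tcp [498.5  54.  272.4] tip rel W (mx,my,z) [-71.4   1.   22.4] F [ 0.7  0.  -0.8] w 0.1 q [-0.13 -0.06  1.74 -0.    1.46 -0.54]
tool y ang err deg -0.75 z [-0. -0. -1.]
```

View pics/s4.png

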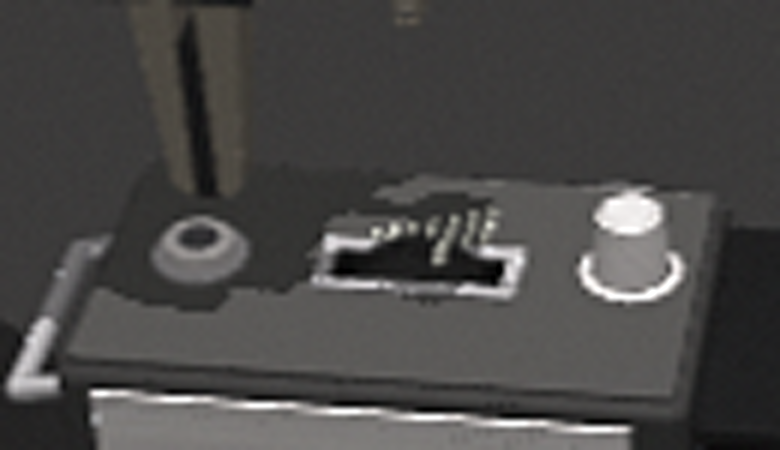

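The line is at (441,250), i.e. +15°, setting 5. Next, the button.

Call:
carry_out(
  commands=[
    {"xyz": [-0.03, -0.29, 0], "dr": [0, 0, 0], "fingers": 1},
    {"xyz": [0, 0, 0.4], "dr": [0, 0, 0], "fingers": 1},
    {"xyz": [0, 0, 0.3], "dr": [0, 0, 0], "fingers": 1},
    {"xyz": [0, 0, 0.1], "dr": [0, 0, 0], "fingers": 1},
    {"xyz": [0, 0, 0.07], "dr": [0, 0, 0], "fingers": 1},
    {"xyz": [0, 0, 0.07], "dr": [0, 0, 0], "fingers": 1},
    {"xyz": [0, 0, 0.05], "dr": [0, 0, 0], "fingers": 1},
    {"xyz": [0, 0, 0], "dr": [0, 0, 0], "fingers": 1},
    {"xyz": [0, 0, 0], "dr": [0, 0, 0], "fingers": 1},
    {"xyz": [0, 0, 0], "dr": [0, 0, 0], "fingers": 1},
  ],
)

```text
time: 12.8
eef_pos: [490.9, 49.7, 243.3]
eef_rot: [0.551, 0.835, 0.0, 0.0]
wrist_force: [-3.0, 0.1, 5.0]
width: 0.5
gripper_force: 2.7
```

```bash
python3 st.py
```

```text
t 12.8 tcp [490.9  49.7 243.3] tip rel W (mx,my,z) [-80.1   0.2  -6.7] F [-3.   0.1  5. ] w 0.5 q [-0.14 -0.07  1.8  -0.    1.41 -0.55]
tool y ang err deg -0.75 z [ 0. -0. -1.]
```

Call:
carry_out(
  commands=[
    {"xyz": [0, 0, 0.02], "dr": [0, 0, 0], "fingers": 1},
    {"xyz": [0, 0, 0.02], "dr": [0, 0, 0], "fingers": 1},
    {"xyz": [0, 0, 0.02], "dr": [0, 0, 0], "fingers": 1},
    {"xyz": [0, 0, 0], "dr": [0, 0, 0], "fingers": 1},
    {"xyz": [0, 0, 0], "dr": [0, 0, 0], "fingers": 1},
    {"xyz": [0, 0, 0], "dr": [0, 0, 0], "fingers": 1},
    {"xyz": [0, 0, 0], "dr": [0, 0, 0], "fingers": 1},
    {"xyz": [0, 0, 0], "dr": [0, 0, 0], "fingers": 1},
    {"xyz": [0, 0, 0], "dr": [0, 0, 0], "fingers": 1},
    {"xyz": [0, 0, 0], "dr": [0, 0, 0], "fingers": 1},
  ],
)

```text
time: 14.05
eef_pos: [490.9, 49.7, 243.2]
eef_rot: [0.551, 0.835, 0.0, 0.0]
wrist_force: [-7.2, 1.5, 13.8]
width: 0.5
gripper_force: 6.7
```

The force rose by 9 N with no travel, so the button is bottomed. Lift clear.

Call:
carry_out(
  commands=[
    {"xyz": [0, 0, -0.1], "dr": [0, 0, 0], "fingers": 1},
    {"xyz": [0, 0, -0.3], "dr": [0, 0, 0], "fingers": 1},
    {"xyz": [0, 0, -1], "dr": [0, 0, 0], "fingers": 1},
    {"xyz": [0, 0, -1], "dr": [0, 0, 0], "fingers": 1},
    {"xyz": [0, -1, -0.5], "dr": [0, 0, 0], "fingers": 1},
    {"xyz": [0, -1, 0], "dr": [0, 0, 0], "fingers": 1},
    {"xyz": [0, -1, 0], "dr": [0, 0, 0], "fingers": 1},
    {"xyz": [0, 0, 0], "dr": [0, 0, 0], "fingers": 1},
    {"xyz": [0, 0, 0], "dr": [0, 0, 0], "fingers": 1},
    {"xyz": [0, 0, 0], "dr": [0, 0, 0], "fingers": 1},
  ],
)

```text
time: 15.3
eef_pos: [408.7, 14.6, 327.8]
eef_rot: [0.551, 0.835, 0.0, -0.0]
wrist_force: [0.4, 0.1, -0.5]
width: 0.4
gripper_force: 0.0
```

```bash
python3 st.py; python3 - <<'E'
from h import *
a=robot.grab_frame("scene")[165:290,200:330]
cv2.imwrite("pics/s5.png",cv2.resize(a,(624,600),interpolation=cv2.INTER_CUBIC))
E
```

```text
t 15.3 tcp [408.7  14.6 327.8] tip rel W (mx,my,z) [-169.5    1.4   77.8] F [ 0.4  0.1 -0.5] w 0.4 q [-0.26 -0.34  1.87  0.    1.61 -0.67]
tool y ang err deg -0.72 z [-0.  0. -1.]
```

View pics/s5.png

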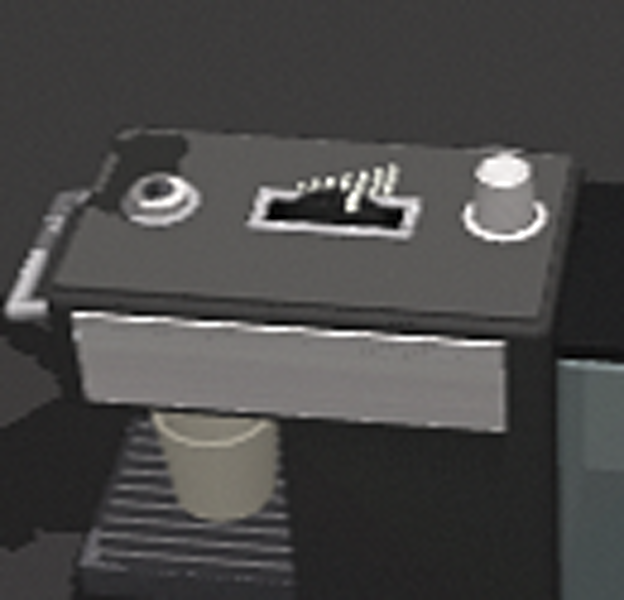

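The line is still at the fifth bar (352,200), the button is up at (160,192), and the capsule and cup are in place.

```bash
python3 -c "
from cell import robot
print(robot.job_done())"
```

```text
the job is handed in; nothing more can be done
None
```

The cup-size wheel is clicked in at the fifth bar, the brew button was then pressed fully down and came back up, the cup and capsule are still in place, the arm never went near the jar or mug, and the job was handed in at about 15 s; no verdict was returned.

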